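# Stroke a row of flip lids shut in the fume hood

## Robot

A 6-joint arm with a two-finger parallel gripper is mounted at the origin on the work surface. World frame = base frame: x ahead of the robot, y to its left, z up, the work surface at z = 0. Lengths are in m, angles in rad, forces in N, time in s.
With the tool pointing down it reaches from about 0.375 to 0.9 m from the base axis. Payload 3.1 kg.
Tool frame: the origin (TCP) lies at the very end of the fingers, on their centre line; the grasp point (between the pads) lies 19 mm behind it; z points along the fingers, y is the line along which they close (so a half turn about z gives the same grasp; the last joint's range is limited). The gripper opens to 85 mm and grips with 20 to 120 N. Pads are 22 mm wide; open, the fingers measure 114 mm over their backs; the gripper's body (76 mm by 85 mm) begins 54 mm behind the grasp point. The pads swing forward as they close: fully open they stand 13 mm farther back than shut.
Start: joints at [-1.28, 0.527, 1.433, -0, 1.181, -0.178], TCP at [0.283, -0.557, 0.231] pointing down, gripper open.
Joint ranges: [-3.08, 3.08], [-0.75, 2.2], [0.22, 2.44], [-1.43, 4.57], [0, 2.65], [-2.85, 2.85]. Speed limits (rad/s): [2.79, 2.79, 3.14, 3.14, 3.14, 3.14].

## Interface

Orientations are given as a unit quaternion [x, y, z, w].
In Python, from station import manip, vision gives the robot as it stands.
- The arm moves only by the tool drive_tool, never from a script. Its argument "deltas" is a list that holds one entry, the list of rows, each a list of 4 numbers: the shift along the tool's x, y, z in mm, then the turn about the tool's z in rad. A call has 1 to 5 rows; each row is the pose to reach, as a shift and turn from the pose commanded when the call began, along the tool's axes at that moment; what a row does not reach only later rows make up. A row lasts 1/12 s, in which the tool goes at most 41.7 mm and 7.16 degrees, less where a joint would pass 70% of its speed; a pose out of reach is approached as far as the arm can. A call with a gripper value outside its range is refused whole. "jaw" is the finger opening in mm, from 0 to 85.4, set as the call begins (left out, the last holds). The fingers move at their own pace and stop on an object; "force" is the grip in N (left out, the last holds). Time passes only in rows, so rows that repeat a pose let the fingers close. It gives the time, the measured TCP pose, the force, the opening and the grip force at its end, in the units of the state.
- manip.sense(): the state, without advancing time (a new reading comes with each control period).
- vision.snapshot(name): name is "side" or "top"; returns the picture (480x640x3 uint8, red, green, blue); there is no depth.
- vision.camera_model(name): a dict with "camera_matrix" (3x3 intrinsics, pixels), "rvec" (rotation vector, rad) and "tvec" (3), from world to camera coordinates, as OpenCV has them. Camera axes: x right, y down, z forward; pixel columns grow to the right and rows downward; lengths in m; the calibration is good to about 2 mm. A picture is of the moment at which its call begins. camera_model takes no time and is no camera call.
- manip.sign_off(): hands the job in; it is judged then, once.
The state is a dict: "t": time; "q": joint angles; "qd": joint speeds; "tau": joint torques, N m; "tcp_pos": TCP position; "tool_rot": TCP orientation; "force": force on the tool from outside, world axes, zero at the start; "ft_torque": the same for the moment, N m; "finger_gap": opening from 0.0 (shut) to 1.0 (fully open); "gripper_force": force on a finger pad.
Only numpy, scipy, OpenCV 4.12 (cv2) and the standard library are available. Lean on these libraries where they do the work, as an engineer would, in place of code of your own. Each camera call takes 0.05 s, during which the arm holds its last target. There are 200 camera calls.

## Task

The five tubes in the front row of the rack are ready to be closed, but their flip lids stand open: run the fingertips along the row from left to right, as the robot sees it, folding the lids over one after another until all five lie flat on their tubes. Use light pressure, so that the rack stays where it stands, and lift nothing. Leave the lid of the single tube on the balance open, and leave the capped tubes and the bottles alone.

Things in the scene. Friction and masses are not known exactly. Their poses are not given: they have to be found in the camera images.
- rack: Grey plastic tube rack with two rows of five places 52 mm apart, 124 (own x) x 288 (own y) x 70 mm high, about 1.6 kg, loose on the table. Origin: centre of its underside; own z up, own x from the front row (robot's side) to the back row, own y along the rows to the left. The back row (own x = +26 mm) holds three screw-capped tubes, tops 128 mm above the table.
- front_row (a point): Centre of the mouth of the middle tube of the front row (rack's own x = -26 mm), level with the rims, 121 mm above the table; axes as the rack's. The row's five white flip-lid tubes, 33 mm across, stand at own y = +104, +52, 0, -52, -104 mm and are fixed in the rack.
- capped_a: White screw-capped tube, 35 mm across its cap, 122 mm tall, loose in the back row at own y = +104 mm of the rack. Origin: centre of its underside, 6 mm above the table.
- capped_b: The same, back row at own y = 0.
- capped_c: The same, back row at own y = -52 mm.
- balance: White top-pan balance, 300 (own x) x 205 x 78 mm high, fixed, to the robot's right. Origin: centre of its underside. Pan 170 x 170 mm, its top 78 mm above the table.
- weigh_tube: One more flip-lid tube in a round metal foot (68 mm across), 119 mm to the rim, standing loose on the balance pan with its lid open. Origin: centre of its underside.
- weigh_lid (a joint): Angle of the lid of the tube on the balance: 0 shut, positive open (rad).
- dark_bottle: Dark glass bottle with a blue cap, 72 mm across, 145 mm tall, behind the rack; origin under its centre.
- white_jar: White plastic jar, 80 mm across, 105 mm tall, behind the rack; origin under its centre.
- wash_bottle: White wash bottle with a bent spout, 66 mm across, about 195 mm tall, behind the rack; origin under its centre.
- lid1 (a joint): Angle of flip lid 1 (1 is the leftmost tube of the front row, 5 the rightmost, seen from the robot): 0 lying flat on its tube, about 1.57 standing straight up, up to 1.9 leaning back to the left (rad). The hinge line runs along the rack's own x on the LEFT (own +y) side of the tube, so each lid folds over to the right.
- lid1_tab (a point): Middle of the upper edge of lid 1's thumb tab, 43 mm from the hinge line; 126.5 mm above the table (the lid's top) when shut. Each lid is a white disc 35 mm across and 5 mm thick; its hinge line lies 18.5 mm left of the tube's centre, 123.5 mm above the table. The stiff hinge (0.018 N m) holds the lid at any angle; no spring, no catch.
- lid2 (a joint): Angle of flip lid 2 (1 is the leftmost tube of the front row, 5 the rightmost, seen from the robot): 0 lying flat on its tube, about 1.57 standing straight up, up to 1.9 leaning back to the left (rad). Like lid 1.
- lid2_tab (a point): Middle of the upper edge of lid 2's thumb tab, 43 mm from the hinge line; 126.5 mm above the table (the lid's top) when shut.
- lid3 (a joint): Angle of flip lid 3 (1 is the leftmost tube of the front row, 5 the rightmost, seen from the robot): 0 lying flat on its tube, about 1.57 standing straight up, up to 1.9 leaning back to the left (rad). Like lid 1.
- lid3_tab (a point): Middle of the upper edge of lid 3's thumb tab, 43 mm from the hinge line; 126.5 mm above the table (the lid's top) when shut.
- lid4 (a joint): Angle of flip lid 4 (1 is the leftmost tube of the front row, 5 the rightmost, seen from the robot): 0 lying flat on its tube, about 1.57 standing straight up, up to 1.9 leaning back to the left (rad). Like lid 1.
- lid4_tab (a point): Middle of the upper edge of lid 4's thumb tab, 43 mm from the hinge line; 126.5 mm above the table (the lid's top) when shut.
- lid5 (a joint): Angle of flip lid 5 (1 is the leftmost tube of the front row, 5 the rightmost, seen from the robot): 0 lying flat on its tube, about 1.57 standing straight up, up to 1.9 leaning back to the left (rad). Like lid 1.
- lid5_tab (a point): Middle of the upper edge of lid 5's thumb tab, 43 mm from the hinge line; 126.5 mm above the table (the lid's top) when shut.
Mind the look-alikes: they are no part of the job. Leave any blue or pink look-alike of the capped_a alone.

How it is judged:
By the outcome, as a careful person would: the job done as asked, in the order asked, and still so for the second after the job is handed in, with the robot touching nothing.
It also fails if it takes over 54 s, if anything falls off the work surface, if the arm or the gripper's body presses on something with over 40 N, if the wrist force passes 120 N, or if a joint passes its speed limit or range.

## Working session

There is one attempt and no reset: what is moved stays moved. The work goes in short steps, Python scripts to look and compute and a tool call to move; the robot and the scene stay as the last step left them, time stands still between calls to the robot, and variables do not carry over. Pictures are saved under pics/ and viewed, at most 10 in all, crops included, and the job is handed in when it is done.

Besides the shell and the picture viewer there is one more tool, called after "Request:" in YAML: its name, and indented under it one key for each argument. drive_tool: Moves the arm, as the interface text tells. Its arguments: {"type":"object","properties":{"deltas":{"type":"array"},"jaw":{"type":"number"},"force":{"type":"number"}},"required":["deltas"]}

```bash
mkdir -p pics; python3 - <<'E'
from station import manip, vision
import cv2
for n in("side","top"):
    cv2.imwrite(f"pics/{n}0.png",vision.snapshot(n)[:,:,::-1])
    c=vision.camera_model(n);R=cv2.Rodrigues(c["rvec"])[0]
    print(n,c["camera_matrix"],-R.T@c["tvec"],R)
s=manip.sense();print(s)
E
```

```text
side [[531.26956308   0.         313.19067651]
 [  0.         531.26956308 241.80020026]
 [  0.           0.           1.        ]] [0.50727481 0.69419896 0.98214497] [[-0.99211102 -0.12520731  0.0062336 ]
 [-0.09564478  0.72384612 -0.68329999]
 [ 0.08104198 -0.67850566 -0.73011113]]
top [[439.18162872   0.         312.5454459 ]
 [  0.         439.18162872 233.73370406]
 [  0.           0.           1.        ]] [ 0.48448123 -0.08623954  1.04030702] [[ 0.00464479 -0.99978715  0.02010186]
 [-0.99386409 -0.00683693 -0.11039667]
 [ 0.11051061 -0.01946575 -0.9936843 ]]
{'t': 0.1, 'q': array([-1.27944811e+00,  5.28410170e-01,  1.43375160e+00, -3.66053595e-05,
        1.18138568e+00, -1.78516707e-01]), 'qd': array([ 0.00121113, -0.00076424, -0.00485838,  0.00200821, -0.00022236,
       -0.00068194]), 'tau': array([ 4.77833316e-05, -4.43305242e+01, -1.78585732e+01, -3.16531468e-04,
        3.90376095e-03,  1.66037313e-05]), 'tcp_pos': array([ 0.28280276, -0.55665166,  0.23041593]), 'tool_rot': array([ 9.72527979e-01,  2.32783964e-01, -7.20099813e-05, -9.74886817e-04]), 'force': array([0.03976018, 0.71927249, 0.82740466]), 'ft_torque': array([-0.04418374,  0.0540084 ,  0.00440824]), 'gripper_force': 0.0, 'finger_gap': 0.9985501613166758}
```

View pics/top0.png

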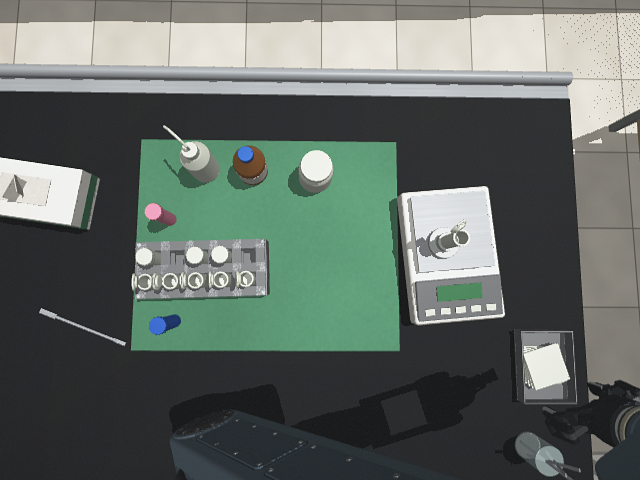

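View pics/side0.png

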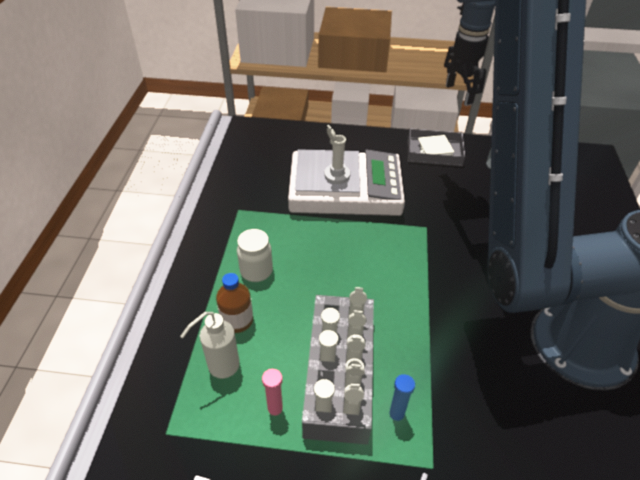

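The top view shows the rack at cols 135-267, rows 240-300: capped tubes along row ~255, open-lid tubes along row ~281. The blue (158,325) and pink (155,213) look-alikes stand in front of and behind it, and the balance tube is at (455,238). The side view shows the five lids standing at cols 345-360, rows 290-410. Candidates for "front row lid": the five mouths at top (145,170,196,222,246; 281), versus the weigh tube at (460,238) and the caps at row 255. I choose the five in the rack and check them in a crop.

```bash
cat > h.py <<'E'
from station import manip, vision
import cv2, numpy as np
def ray(n,u,v):
    c=vision.camera_model(n);R=cv2.Rodrigues(c["rvec"])[0]
    p=cv2.undistortPoints(np.float64([[[u,v]]]),c["camera_matrix"],None)[0,0]
    return -R.T@np.ravel(c["tvec"]),R.T@np.r_[p,1]
def onz(n,u,v,z):
    o,d=ray(n,u,v);return o+d*(z-o[2])/d[2]
def pix(n,P):
    c=vision.camera_model(n)
    return cv2.projectPoints(np.float64(P).reshape(-1,1,3),c["rvec"],c["tvec"],c["camera_matrix"],None)[0][:,0]
E
python3 - <<'E'
from h import *
t=cv2.imread("pics/top0.png");s=cv2.imread("pics/side0.png")
a=cv2.resize(t[232:304,125:275],(800,384),interpolation=cv2.INTER_CUBIC)
cv2.imwrite("pics/ctop.png",a)
b=cv2.resize(s[275:450,290:430],(480,600),interpolation=cv2.INTER_CUBIC)
cv2.imwrite("pics/cside.png",b)
E
```

```text
(no output)
```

View pics/ctop.png

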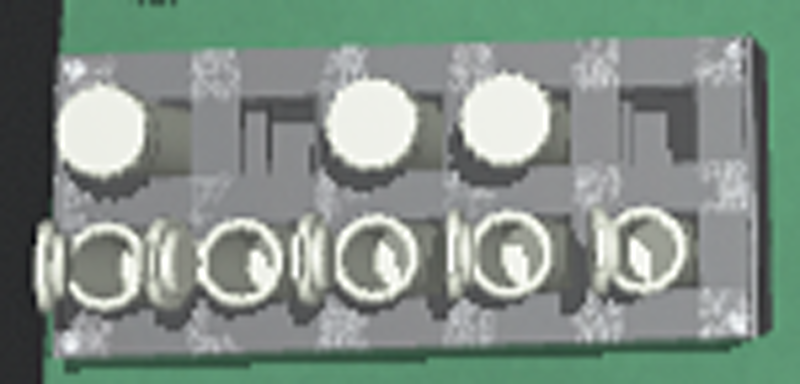

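View pics/cside.png

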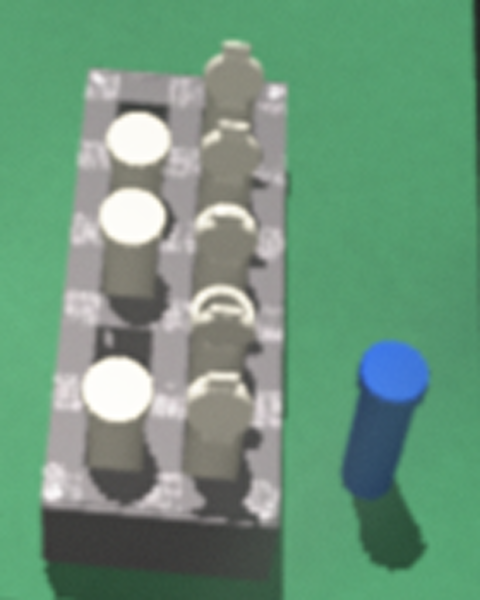

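The crop confirms it: five flip-lid tubes with rims at crop (106,265), (240,262), (376,258), (511,252), (645,251), each with its lid standing to the left, and three caps at (102,130), (372,122), (506,119). The blue look-alike stands well in front of the row.

```bash
python3 - <<'E'
from h import *
f=lambda x,y:(125+x/5.333-.4,232+y/5.333-.4)
F=np.array([onz("top",*f(x,y),.121) for x,y in[(106,265),(240,262),(376,258),(511,252),(645,251)]])
B=np.array([onz("top",*f(x,y),.128) for x,y in[(102,130),(372,122),(506,119)]])
print(F.round(4),B.round(4))
oy=np.array([104,52,0,-52,-104,104,0,-52])/1000; ox=np.r_[[-.026]*5,[.026]*3]
P=np.vstack([F,B])[:,:2]
# rigid fit
L=np.c_[ox,oy];Lc=L-L.mean(0);Pc=P-P.mean(0)
a=np.arctan2((Lc[:,0]*Pc[:,1]-Lc[:,1]*Pc[:,0]).sum(),(Lc*Pc).sum())
R=np.array([[np.cos(a),-np.sin(a)],[np.sin(a),np.cos(a)]]);T=P.mean(0)-R@L.mean(0)
print("yaw",a,"rack",T,"res mm",((P-L@R.T-T)*1000).round(1).tolist())
fr=T+R@[-.026,0];print("front",fr)
# side check
G=[np.r_[T+R@[.026,y],.128] for y in(.104,0,-.052)]
print("side pred caps",pix("side",G), "seen", [(290+x/3.4286,275+y/3.4286) for x,y in[(118,388),(132,216),(138,138)]])
# lids top edge: top view crop x of lid left/right, row -> y at assumed z
s=cv2.imread("pics/side0.png")
print("blue",onz("side",290+394/3.4286,275+372/3.4286,.128), onz("top",157,325,.128))
# tabs: intersect side ray with plane through the row (own x=-.026)
n=np.r_[R@[1,0],0];p0=np.r_[fr,0]
for x,y,k in[(218,378,1),(222,290,2),(225,206,3),(233,124,4),(236,45,5)]:
    o,d=ray("side",290+x/3.4286-.4,275+y/3.4286-.4);t=(p0-o)@n/(d@n);q=o+d*t
    print(k,q.round(4))
# tabs via own y from top: plane
from scipy.spatial.transform import Rotation as Ro
print(Ro.from_quat(manip.sense()["tool_rot"]).as_matrix().round(4))
E
```

```text
[[0.4855 0.2425 0.121 ]
 [0.4869 0.191  0.121 ]
 [0.4887 0.1386 0.121 ]
 [0.4913 0.0864 0.121 ]
 [0.4919 0.0345 0.121 ]] [[0.5374 0.244  0.128 ]
 [0.5411 0.1402 0.128 ]
 [0.5426 0.0885 0.128 ]]
yaw 0.03287102631062133 rack [0.51486483 0.13942477] res mm [[0.0, 0.0], [-0.3, 0.5], [-0.2, 0.0], [0.7, -0.2], [-0.4, -0.2], [-0.1, -0.2], [0.2, -0.1], [0.0, 0.2]]
front [0.48887888 0.13857028]
side pred caps [[325.2239941  387.27820577]
 [329.47541026 336.94152164]
 [331.38353415 314.34937205]] seen [(324.41637986350116, 388.1657236189699), (328.49967916934025, 337.999475004375), (330.24966458612846, 315.24966458612846)]
blue [0.39877431 0.21893138 0.128     ] [0.39744362 0.21069866 0.128     ]
1 [0.4873 0.1865 0.0413]
2 [0.4892 0.1299 0.0414]
3 [0.4914 0.0632 0.0286]
4 [0.4918 0.0486 0.0942]
5 [ 0.494  -0.0167  0.0873]
[[ 8.916e-01  4.528e-01 -6.000e-04]
 [ 4.528e-01 -8.916e-01  1.900e-03]
 [ 3.000e-04 -1.900e-03 -1.000e+00]]
```

Request:
drive_tool:
  deltas:
    - [[0, 0, -15, -0.12], [0, 0, -30, -0.24], [0, 0, -45, -0.36], [0, 0, -60, -0.48], [0, 0, -60, -0.6]]
  jaw: 0
  force: 20

```text
t: 0.52
tcp_pos: [0.2835, -0.5587, 0.2943]
tool_rot: [0.859, 0.512, -0.001, 0.003]
force: [0.1, -1.1, 0.3]
finger_gap: 0.296
gripper_force: 0.0
```

Request:
drive_tool:
  deltas:
    - [[0, 0, 0, -0.12], [0, 0, 0, -0.24], [0, 0, 0, -0.36], [0, 0, 0, -0.48], [0, 0, 0, -0.534]]

```text
t: 0.93
tcp_pos: [0.2828, -0.5568, 0.2907]
tool_rot: [0.694, 0.72, 0.0, -0.001]
force: [0.3, 0.6, -0.3]
finger_gap: -0.003
gripper_force: 0.0
```

```bash
cat >> h.py <<'E'
from scipy.spatial.transform import Rotation as Ro
A=.03287;T=np.array([.51486,.13942])
def where():
    s=manip.sense();M=Ro.from_quat(s["tool_rot"]).as_matrix();p=s["tcp_pos"];d=p[:2]-T
    c,n=np.cos(A),np.sin(A);own=np.r_[c*d[0]+n*d[1],-n*d[0]+c*d[1],p[2]]
    print("t",s["t"],"own mm",(own*1000).round(1),"F",s["force"].round(2),"gap",round(s["finger_gap"],3),"q",s["q"].round(2))
    print("yaw err",np.arctan2(M[1,0],M[0,0])-np.pi/2-A,"toolz",M[:,2].round(4))
E
python3 -c "from h import *;where()"
```

```text
t 0.9333 own mm [-254.8 -688.2  290.7] F [ 0.33  0.55 -0.34] gap -0.003 q [-1.28  0.47  1.36 -0.    1.31 -1.32]
yaw err 0.0050749575587662535 toolz [-4.0e-04  1.4e-03 -1.0e+00]
```

Request:
drive_tool:
  deltas:
    - [[35, 10, 0, 0], [70, 20, 0, 0], [105, 30, 0, 0], [140, 40, 0, 0], [175, 50, 0, 0]]

```text
t: 1.35
tcp_pos: [0.3271, -0.3787, 0.2908]
tool_rot: [0.696, 0.718, 0.0, -0.001]
force: [0.2, 0.5, -0.1]
finger_gap: 0.003
gripper_force: 0.0
```

Request:
drive_tool:
  deltas:
    - [[35, 10, 0, 0], [70, 20, 0, 0], [105, 30, 0, 0], [140, 40, 0, 0], [175, 50, 0, 0]]

```text
t: 1.77
tcp_pos: [0.3711, -0.2022, 0.2911]
tool_rot: [0.696, 0.718, 0.0, -0.0]
force: [1.0, -0.0, 1.3]
finger_gap: -0.0
gripper_force: 0.0
```

Request:
drive_tool:
  deltas:
    - [[35, 10, 0, 0], [70, 20, 0, 0], [105, 30, 0, 0], [140, 40, 0, 0], [175, 50, 0, 0]]

```text
t: 2.18
tcp_pos: [0.4153, -0.0257, 0.2912]
tool_rot: [0.695, 0.719, -0.0, -0.0]
force: [0.5, -0.2, 0.2]
finger_gap: 0.002
gripper_force: 0.0
```

Request:
drive_tool:
  deltas:
    - [[35, 10, 0, 0], [70, 20, 0, 0], [105, 30, 0, 0], [140, 40, 0, 0], [175, 50, 0, 0]]

```text
t: 2.6
tcp_pos: [0.4595, 0.1509, 0.2911]
tool_rot: [0.695, 0.719, -0.0, -0.0]
force: [1.0, -0.4, -0.0]
finger_gap: 0.0
gripper_force: 0.0
```

```bash
python3 -c "from h import *;where()"
```

```text
t 2.6 own mm [-55.   13.3 291.1] F [ 0.98 -0.38 -0.04] gap 0.0 q [ 0.09  0.26  1.7  -0.    1.18  0.05]
yaw err 0.0004835002892935106 toolz [-6.e-04 -2.e-04 -1.e+00]
```

Request:
drive_tool:
  deltas:
    - [[35, 7, 0, 0], [70, 14, 0, 0], [105, 21, 0, 0], [135, 29, 10, 0], [149, 29, 30, 0]]

```text
t: 3.02
tcp_pos: [0.4865, 0.3033, 0.263]
tool_rot: [0.694, 0.72, 0.004, 0.001]
force: [1.3, 0.2, -0.6]
finger_gap: 0.003
gripper_force: 0.0
```

Request:
drive_tool:
  deltas:
    - [[0, 0, 35, 0], [0, 0, 70, 0], [0, 0, 95, 0], [0, 0, 111, 0], [0, 0, 111, 0]]

```text
t: 3.43
tcp_pos: [0.4807, 0.2977, 0.1461]
tool_rot: [0.695, 0.719, -0.004, -0.002]
force: [-0.3, 0.7, 0.4]
finger_gap: 0.003
gripper_force: 0.0
```

```bash
python3 - <<'E'
from h import *
where()
t=vision.snapshot("top")[:,:,::-1];s=vision.snapshot("side")[:,:,::-1]
a=cv2.resize(t[210:310,90:240],(400,267));b=cv2.resize(s[275:475,290:430],(400,571))
o=np.zeros((571,800,3),np.uint8);o[:267,:400]=a;o[:,400:]=b;cv2.imwrite("pics/p1.png",o)
E
```

```text
t 3.4333 own mm [-28.9 159.3 146.1] F [-0.26  0.7   0.44] gap 0.003 q [ 0.36  0.56  1.66 -0.    0.93  0.32]
yaw err 0.00023468949480216078 toolz [-0.009  -0.0034 -1.    ]
```

View pics/p1.png

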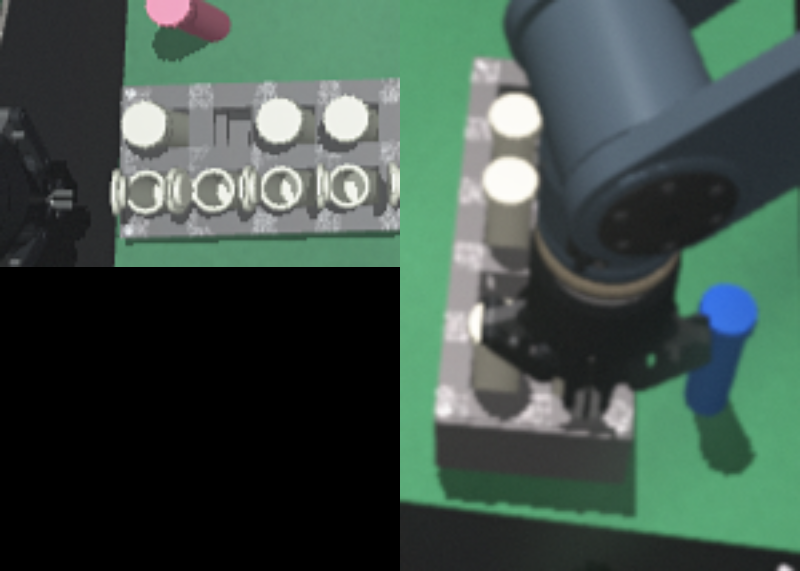

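The fingers are shut and stand left of lid 1 (top crop tip at about (70,200), lid 1 at (118,190)), in line with the row. The rack has not moved, so I start folding lid 1.

Request:
drive_tool:
  deltas:
    - [[-6, 0, 0, 0], [-12, 0, 0, 0], [-18, 0, 0, 0], [-24, 0, 0, 0], [-28, 0, 0, 0]]

```text
t: 3.95
tcp_pos: [0.4851, 0.2699, 0.1511]
tool_rot: [0.696, 0.718, 0.0, 0.0]
force: [0.2, -1.2, -0.9]
finger_gap: -0.001
gripper_force: 0.0
```

Request:
drive_tool:
  deltas:
    - [[-5, 0, 1, 0], [-10, 0, 2, 0], [-15, 0, 5, 0], [-20, 0, 9, 0], [-24, 0, 14, 0]]

```text
t: 4.37
tcp_pos: [0.4858, 0.2464, 0.1361]
tool_rot: [0.695, 0.719, 0.0, 0.0]
force: [0.3, 1.3, -0.0]
finger_gap: -0.001
gripper_force: 0.3
```

```bash
python3 -c "from h import *;where()"
```

```text
t 4.3667 own mm [-25.5 107.8 136.1] F [ 0.27  1.28 -0.03] gap -0.001 q [ 0.26  0.55  1.72 -0.    0.86  0.23]
yaw err -4.3751944538032717e-05 toolz [ 7.e-04  2.e-04 -1.e+00]
```

Request:
drive_tool:
  deltas:
    - [[-1, 0, 3, 0], [-2, 0, 6, 0], [-2, 0, 8, 0], [-2, 0, 9, 0], [-2, 0, 9, 0]]

```text
t: 4.78
tcp_pos: [0.4854, 0.245, 0.1269]
tool_rot: [0.695, 0.719, -0.0, -0.0]
force: [0.3, 0.5, -0.7]
finger_gap: 0.002
gripper_force: 0.0
```

```bash
python3 -c "from h import *;where()"
```

```text
t 4.7833 own mm [-26.  106.5 126.9] F [ 0.32  0.53 -0.69] gap 0.002 q [0.26 0.57 1.73 0.   0.84 0.23]
yaw err 0.0002624668468289085 toolz [-8.e-04 -1.e-04 -1.e+00]
```

Request:
drive_tool:
  deltas:
    - [[0, 0, 0.3, 0], [0, 0, 0.6, 0], [0, 0, 0.8, 0], [0, 0, 0.8, 0], [0, 0, 0.8, 0]]

```text
t: 5.2
tcp_pos: [0.4856, 0.245, 0.1266]
tool_rot: [0.695, 0.719, 0.0, 0.0]
force: [-0.1, 0.6, 1.6]
finger_gap: 0.0
gripper_force: 0.1
```

```bash
python3 - <<'E'
from h import *
where()
t=vision.snapshot("top")[:,:,::-1]
where()
cv2.imwrite("pics/p2.png",cv2.resize(t[220:310,90:240],(750,450)))
E
```

```text
t 5.2 own mm [-25.7 106.5 126.6] F [-0.07  0.56  1.55] gap 0.0 q [0.26 0.57 1.73 0.   0.84 0.23]
yaw err 0.0002675436156471325 toolz [ 2.e-04  2.e-04 -1.e+00]
t 5.25 own mm [-25.7 106.5 126.6] F [0.28 0.46 0.02] gap -0.003 q [0.26 0.57 1.73 0.   0.84 0.23]
yaw err 0.00015388577034842338 toolz [ 2.e-04  1.e-04 -1.e+00]
```

Request:
drive_tool:
  deltas:
    - [[0, 0, -8, 0], [0, 0, -17, 0], [0, 0, -25, 0], [-5, 0, -25, 0], [-10, 0, -25, 0]]

```text
t: 5.67
tcp_pos: [0.4866, 0.2349, 0.1526]
tool_rot: [0.695, 0.719, 0.001, 0.001]
force: [-0.2, -0.1, 0.2]
finger_gap: -0.001
gripper_force: 0.0
```

```bash
python3 - <<'E'
from h import *
where()
t=vision.snapshot("top")[:,:,::-1];s=vision.snapshot("side")[:,:,::-1]
a=cv2.resize(t[230:310,110:240],(487,300));b=cv2.resize(s[275:475,290:430],(300,428))
o=np.zeros((428,800,3),np.uint8);o[:300,:487]=a;o[:,500:]=b;cv2.imwrite("pics/p3.png",o)
E
```

```text
t 5.6667 own mm [-25.1  96.3 152.6] F [-0.16 -0.1   0.24] gap -0.001 q [ 0.24  0.52  1.72 -0.    0.89  0.21]
yaw err 0.0008481968249058405 toolz [ 2.4e-03  5.0e-04 -1.0e+00]
```

View pics/p3.png

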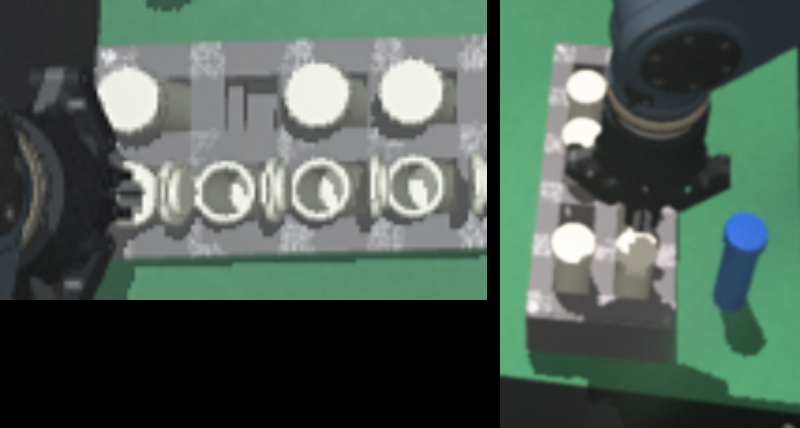

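Lid 1 is partly hidden by the fingers here (side crop (635,245)), so I zoom into both pictures from that moment at a useful scale.

```bash
python3 - <<'E'
from h import *
t=vision.snapshot("top")[:,:,::-1];s=vision.snapshot("side")[:,:,::-1]
c,n=np.cos(A),np.sin(A);R=np.array([[c,-n],[n,c]])
def W(y,z):return np.r_[T+R@[-.026,y],z]
for nm in("side","top"):print(nm,"hinge,tab shut,tab up",pix(nm,[W(.1225,.1235),W(.0795,.1265),W(.1225,.1665),W(.104,.1265)]).round(1).tolist())
a=cv2.resize(t[265:300,125:175],(500,350),interpolation=cv2.INTER_CUBIC);b=cv2.resize(s[370:440,330:370],(300,525),interpolation=cv2.INTER_CUBIC)
o=np.zeros((525,800,3),np.uint8);o[:350,:500]=a;o[:,500:]=b;cv2.imwrite("pics/p4.png",o)
E
```

```text
side hinge,tab shut,tab up [[354.3, 400.9], [355.4, 377.7], [355.9, 389.0], [354.8, 390.3]]
top hinge,tab shut,tab up [[135.0, 281.6], [155.5, 281.0], [126.6, 281.5], [143.5, 281.3]]
```

View pics/p4.png

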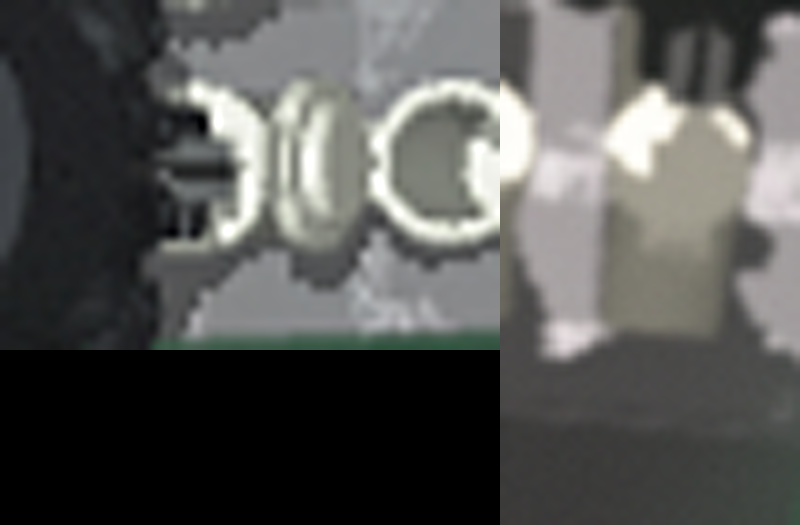

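Lid 1 shows as a lit horizontal disc at side (354,390), where the shut lid should be, with the gripper's shadow on it. Lid 2 is untouched, leaning left. Now folding lid 2.

Request:
drive_tool:
  deltas:
    - [[-5, 0, 0, 0], [-10, 0, 0, 0], [-15, 0, 0, 0], [-20, 0, 1, 0], [-25, 0, 3, 0]]

```text
t: 6.28
tcp_pos: [0.4869, 0.2094, 0.1486]
tool_rot: [0.695, 0.719, 0.0, 0.0]
force: [-0.4, 0.2, 1.0]
finger_gap: 0.002
gripper_force: 0.3
```

Request:
drive_tool:
  deltas:
    - [[-5, 0, 2, 0], [-10, 0, 6, 0], [-14, 0, 11, 0], [-16, 0, 16, 0], [-17, 0, 19, 0]]

```text
t: 6.7
tcp_pos: [0.4872, 0.1923, 0.1287]
tool_rot: [0.695, 0.719, -0.0, -0.0]
force: [-0.5, -1.3, 1.6]
finger_gap: -0.003
gripper_force: 0.4
```

Request:
drive_tool:
  deltas:
    - [[0, 0, 1, 0], [0, 0, 2, 0], [0, 0, 2.5, 0], [0, 0, 3, 0], [0, 0, 3, 0]]

```text
t: 7.12
tcp_pos: [0.4872, 0.1931, 0.1266]
tool_rot: [0.695, 0.719, 0.0, -0.0]
force: [-0.0, 0.1, -0.4]
finger_gap: 0.002
gripper_force: 0.0
```

```bash
python3 -c "from h import *;where()"
```

```text
t 7.1167 own mm [-25.8  54.6 126.6] F [-0.03  0.08 -0.42] gap 0.002 q [0.16 0.55 1.78 0.   0.81 0.13]
yaw err 0.00045008276994047 toolz [ 1.e-04  1.e-04 -1.e+00]
```

Request:
drive_tool:
  deltas:
    - [[0, 0, -8, 0], [0, 0, -17, 0], [0, 0, -25, 0], [-5, 0, -25, 0], [-10, 0, -25, 0]]

```text
t: 7.53
tcp_pos: [0.4883, 0.1829, 0.1526]
tool_rot: [0.695, 0.719, 0.001, 0.001]
force: [-0.2, -0.4, 0.7]
finger_gap: 0.001
gripper_force: 0.0
```

Request:
drive_tool:
  deltas:
    - [[-5, 0, 0, 0], [-10, 0, 0, 0], [-15, 0, 0, 0], [-20, 0, 1, 0], [-25, 0, 3, 0]]

```text
t: 7.95
tcp_pos: [0.4885, 0.1573, 0.1484]
tool_rot: [0.695, 0.719, 0.0, -0.0]
force: [0.4, 0.2, 0.2]
finger_gap: 0.0
gripper_force: 0.3
```

Request:
drive_tool:
  deltas:
    - [[-5, 0, 2, 0], [-10, 0, 6, 0], [-14, 0, 11, 0], [-16, 0, 16, 0], [-17, 0, 19, 0]]

```text
t: 8.37
tcp_pos: [0.489, 0.1404, 0.1287]
tool_rot: [0.695, 0.719, -0.0, -0.0]
force: [-0.6, -0.1, 1.1]
finger_gap: -0.004
gripper_force: 0.4
```

Request:
drive_tool:
  deltas:
    - [[0, 0, 1, 0], [0, 0, 2, 0], [0, 0, 2.5, 0], [0, 0, 3, 0], [0, 0, 3, 0]]

```text
t: 8.78
tcp_pos: [0.489, 0.1411, 0.1266]
tool_rot: [0.695, 0.719, 0.0, -0.0]
force: [0.0, 0.2, 0.1]
finger_gap: 0.002
gripper_force: 0.0
```

```bash
python3 - <<'E'
from h import *
where()
t=vision.snapshot("top")[:,:,::-1];s=vision.snapshot("side")[:,:,::-1]
a=cv2.resize(t[235:305,120:260],(560,280),interpolation=cv2.INTER_CUBIC);b=cv2.resize(s[320:440,320:370],(230,552),interpolation=cv2.INTER_CUBIC)
o=np.zeros((552,800,3),np.uint8);o[:280,:560]=a;o[:,570:]=b;cv2.imwrite("pics/p5.png",o)
E
```

```text
t 8.7833 own mm [-25.8   2.6 126.6] F [0.   0.15 0.14] gap 0.002 q [0.06 0.53 1.82 0.   0.79 0.03]
yaw err 0.0004118078701773123 toolz [ 0.e+00  1.e-04 -1.e+00]
```

View pics/p5.png

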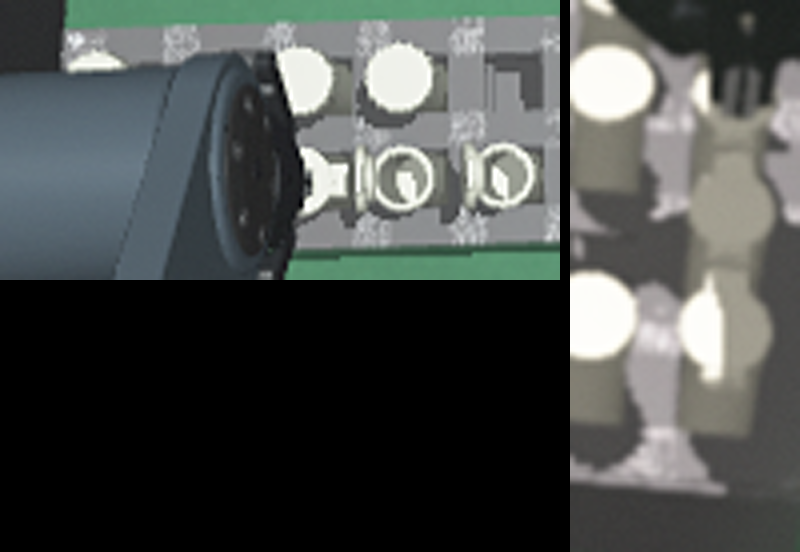

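Lids 1 and 2 lie flat as discs with tabs in the side view, at crop (725,325) and (735,205). Lid 3 is flat under the finger, its tab pointing right at top crop (340,180). Lids 4 and 5 still stand, and the rack is in place. Continuing with lids 4 and 5.

Request:
drive_tool:
  deltas:
    - [[0, 0, -8, 0], [0, 0, -17, 0], [0, 0, -25, 0], [-5, 0, -25, 0], [-10, 0, -25, 0]]

```text
t: 9.3
tcp_pos: [0.49, 0.1308, 0.1526]
tool_rot: [0.695, 0.719, 0.001, 0.001]
force: [-0.3, -0.3, 1.1]
finger_gap: 0.0
gripper_force: 0.0
```

Request:
drive_tool:
  deltas:
    - [[-5, 0, 0, 0], [-10, 0, 0, 0], [-15, 0, 0, 0], [-20, 0, 1, 0], [-25, 0, 3, 0]]

```text
t: 9.72
tcp_pos: [0.4902, 0.1054, 0.1484]
tool_rot: [0.695, 0.719, 0.0, -0.0]
force: [-1.4, -0.1, 0.7]
finger_gap: 0.001
gripper_force: 0.3
```

Request:
drive_tool:
  deltas:
    - [[-5, 0, 2, 0], [-10, 0, 6, 0], [-14, 0, 11, 0], [-16, 0, 16, 0], [-17, 0, 19, 0]]

```text
t: 10.13
tcp_pos: [0.4907, 0.0884, 0.1287]
tool_rot: [0.695, 0.719, -0.0, -0.0]
force: [0.4, 0.0, 1.3]
finger_gap: -0.004
gripper_force: 0.4
```

Request:
drive_tool:
  deltas:
    - [[0, 0, 1, 0], [0, 0, 2, 0], [0, 0, 2.5, 0], [0, 0, 3, 0], [0, 0, 3, 0]]

```text
t: 10.55
tcp_pos: [0.4907, 0.0892, 0.1266]
tool_rot: [0.695, 0.719, 0.0, -0.0]
force: [0.0, -0.0, -0.2]
finger_gap: -0.001
gripper_force: 0.0
```

Request:
drive_tool:
  deltas:
    - [[0, 0, -8, 0], [0, 0, -17, 0], [0, 0, -25, 0], [-5, 0, -25, 0], [-10, 0, -25, 0]]

```text
t: 10.97
tcp_pos: [0.4917, 0.0788, 0.1526]
tool_rot: [0.695, 0.719, 0.001, 0.001]
force: [-0.6, 0.0, 0.6]
finger_gap: -0.0
gripper_force: 0.0
```

Request:
drive_tool:
  deltas:
    - [[-5, 0, 0, 0], [-10, 0, 0, 0], [-15, 0, 0, 0], [-20, 0, 1, 0], [-25, 0, 3, 0]]

```text
t: 11.38
tcp_pos: [0.492, 0.0534, 0.1484]
tool_rot: [0.696, 0.719, 0.0, -0.0]
force: [0.0, -0.2, 0.7]
finger_gap: -0.0
gripper_force: 0.3
```

Request:
drive_tool:
  deltas:
    - [[-5, 0, 2, 0], [-10, 0, 6, 0], [-14, 0, 11, 0], [-16, 0, 16, 0], [-17, 0, 19, 0]]

```text
t: 11.8
tcp_pos: [0.4925, 0.0364, 0.1287]
tool_rot: [0.696, 0.719, -0.0, -0.0]
force: [0.4, -0.6, 1.3]
finger_gap: -0.004
gripper_force: 0.4
```

Request:
drive_tool:
  deltas:
    - [[0, 0, 1, 0], [0, 0, 2, 0], [0, 0, 2.5, 0], [0, 0, 3, 0], [0, 0, 3, 0]]

```text
t: 12.22
tcp_pos: [0.4924, 0.0372, 0.1266]
tool_rot: [0.695, 0.719, 0.0, -0.0]
force: [-0.1, 0.3, 0.0]
finger_gap: 0.002
gripper_force: 0.0
```

Request:
drive_tool:
  deltas:
    - [[0, 0, -15, 0], [0, 0, -40, 0], [0, 0, -70, 0], [0, 0, -100, 0], [-20, 0, -120, 0]]

```text
t: 12.63
tcp_pos: [0.4933, 0.0192, 0.2491]
tool_rot: [0.694, 0.72, 0.001, 0.001]
force: [1.1, -0.9, -0.2]
finger_gap: -0.004
gripper_force: 0.0
```

Request:
drive_tool:
  deltas:
    - [[-35, 0, 0, 0], [-70, 0, 0, 0], [-105, 0, 0, 0], [-140, 0, 0, 0], [-170, 0, 0, 0]]

```text
t: 13.05
tcp_pos: [0.4987, -0.1548, 0.2467]
tool_rot: [0.695, 0.719, 0.0, 0.0]
force: [-0.1, 0.1, -0.6]
finger_gap: -0.005
gripper_force: 0.0
```

```bash
python3 - <<'E'
from h import *
where()
t=vision.snapshot("top")[:,:,::-1];s=vision.snapshot("side")[:,:,::-1]
a=cv2.resize(t[235:305,120:280],(560,245),interpolation=cv2.INTER_CUBIC);b=cv2.resize(s[275:440,300:380],(230,474),interpolation=cv2.INTER_CUBIC)
o=np.zeros((480,800,3),np.uint8);o[:245,:560]=a;o[:474,570:]=b
w=cv2.resize(t[180:330,390:510],(188,235));o[245:480,:188]=w;cv2.imwrite("pics/p6.png",o)
E
```

```text
t 13.05 own mm [ -25.9 -293.5  246.7] F [-0.1   0.15 -0.59] gap -0.005 q [-0.52  0.37  1.67 -0.    1.1  -0.55]
yaw err -0.000193849821112084 toolz [ 7.e-04 -4.e-04 -1.e+00]
```

View pics/p6.png

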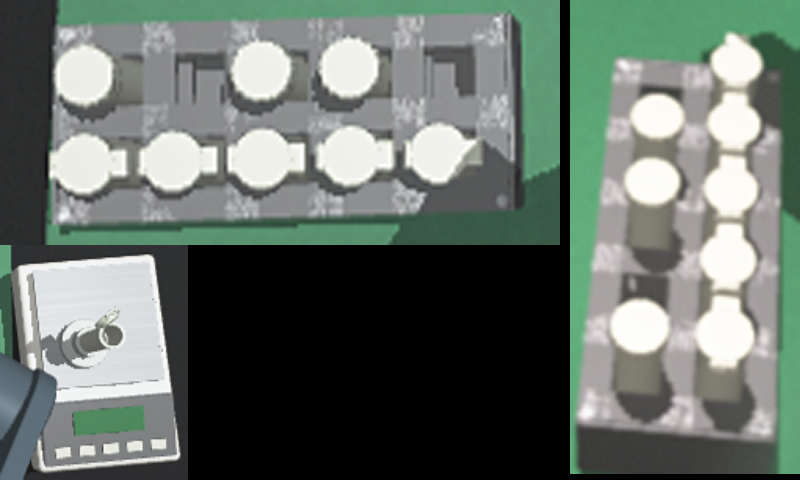

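All five lids lie flat as discs with tabs pointing right (top crop row ~160). The rack and caps have not moved, and the balance tube's lid is still open. The arm is clear, so I hand in.

```bash
python3 -c "from station import manip;print(manip.sign_off())"
```

```text
the job is handed in; nothing more can be done
None
```

I folded all five front-row lids flat from left to right with light pressure. The final images show the rack still in place and the balance tube's lid still open, and I handed the job in at about 13 s.

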